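# Hang the plaster scraper and stand it in its pot

## Robot

A 6-joint arm with a two-finger parallel gripper is mounted at the origin on the work surface. World frame = base frame: x ahead of the robot, y to its left, z up, the work surface at z = 0. Lengths are in m, angles in degrees, forces in N, time in s.
With the tool pointing down it reaches from about 0.4 to 0.825 m from the base axis. Payload 7 kg.
Tool frame: the origin (TCP) lies midway between the tips of the shut fingers; the grasp point (between the pads) lies r.grip_depth behind it (r.grip_depth is the distance from the TCP to the grasp point, in m); z points along the fingers, y is the line along which they close (so a half turn about z gives the same grasp; the last joint's range is limited). The gripper opens to 88 mm and grips with 3 to 60 N. Pads are 19 mm wide; open, the fingers measure 130 mm over their backs; the gripper's body (78 mm by 193 mm) begins 47 mm behind the grasp point.
Start: joints at [-51.79, 20.546, 0.682, 0, -70.136, -16.507], TCP at [0.25, -0.627, 0.188] pointing down, gripper open.
Joint ranges: [-176.03, 176.03], [-82.01, 121.73], [-58.28, 71.71], [-173.87, 95.51], [-174.79, -0.11], [-173.66, 173.66]. Speed limits (degrees/s): [136.94, 136.94, 172.46, 180, 180, 180].

## Interface

Orientations are given as [roll, pitch, yaw] about the fixed x, y, z axes, in that order (R = Rz(yaw) Ry(pitch) Rx(roll)).
In Python, from plant import r gives the robot as it stands.
- The arm moves only by the tool drive_effector, called after ">>>" by a JSON object that holds its "name" and its "arguments". Schema: {"type":"object","properties":{"steps":{"type":"array","items":{"type":"array","items":{"type":"number"},"minItems":6,"maxItems":6},"minItems":1,"maxItems":12},"finger_gap":{"type":"number"},"grip_force":{"type":"number"},"only":{"type":"string"},"quiet":{"type":"boolean"},"lines":{"type":"string"}},"required":["steps"],"additionalProperties":false}. steps is a list of rows, 1 to 12 of them, each of 6 numbers: dx, dy, dz in cm, then a rotation vector rx, ry, rz in units of 4 degrees; each row is the pose to reach, as a shift and turn from the pose commanded when the call began, along the tool's axes at that moment; what a row does not reach only later rows make up. A row lasts 1/12 s, in which the tool goes at most 0.0417 m and 7.16 degrees, less where a joint would pass 70% of its speed; a pose out of reach is approached as far as the arm can. finger_gap is the finger opening in m, set as the call begins (left out keeps the last). The fingers move at their own pace and stop on an object; grip_force is the grip in N (left out, the last holds). Time passes only in rows, so rows that do not move let the fingers close. The tool returns the time, the measured TCP pose, the force, the opening and the grip force at its end. only (a regular expression) keeps the lines of the reply that match it, lines (a string "A,B") keeps lines A to B, and quiet returns only ok. Input that does not fit is refused with a message, and nothing moves.
- r.get_state(): the state, without advancing time (a new reading comes with each control period).
- r.capture(name): name is "scene" or "top"; returns a dict with "frame" (480x640x3 uint8, red, green, blue), "z_map" (480x640 float32, m along the optical axis (not along the pixel's ray), 0 where there is no reading), "fx", "fy", "cx", "cy" (pixels), "D" ([k1, k2, p1, p2, k3] as OpenCV has them; the pictures are not rectified), "cam_to_world" (4x4, takes a point from camera to world coordinates). Camera axes: x right, y down, z forward; pixel columns grow to the right and rows downward; lengths in m; the calibration is good to about 2 mm. A picture is of the moment at which its call begins.
- r.close_job(): hands the job in; it is judged then, once.
The state is a dict: "time_s": time; "joints": joint angles; "qd": joint speeds; "joint_torque": joint torques, N m; "tcp_pos": TCP position; "eef_rot": TCP orientation; "contact_force": force on the tool from outside, world axes, zero at the start; "moment": the same for the moment, N m; "gripper_width": finger opening in m; "gripper_force": force on a finger pad.
Only numpy, scipy, OpenCV 4.12 (cv2) and the standard library are available. Lean on these libraries where they do the work, as an engineer would, in place of code of your own. Each camera call takes 0.05 s, during which the arm holds its last target. There are 200 camera calls.

## Task

The scraper with the red ball belongs upright in the blue-banded plaster pot. Lift it clear of the bench, ease your grip so that it swings down until the blade hangs straight below the ball, and grip it firmly again; then lower it blade first into the pot and let go only once the blade is down near the pot's floor, so that it stays standing there. Leave the green-balled scraper and the candle where they are.

Things in the scene. Friction and masses are not known exactly. Their poses are not given: they have to be found in the camera images.
- scraper: Scraper, 220 g, lying. Origin: centre of its red 24 mm ball, 12 mm up; own +x runs to the blade's edge at 140 mm. Neck 10 mm to 30; beech handle 18 wide (y), 24 thick to 86; blade 24 wide (y). Balance point 80-90 mm along. Ball pinched at its sides: 60 N (fingers at 20 mm) holds it level; at 5-10 N (23 mm) it swings to hang; under 2 N (over 23.5 mm) it drops. A 40 N regrip keeps it.
- pot: Ivory plaster pot with a blue band round its foot, 68 mm across, 110 mm high, fixed. Origin at the centre of its underside, z up. Mouth 52 mm wide, straight inside; thick foot: the inner floor is 30 mm above the bench. A scraper standing upright in it has its ball's centre 170 mm above the bench.
- green_scraper: Bystander: a scraper of the same shape and size with a green ball and green band, same origin and axes. Not to be disturbed.
- candle: Bystander: ivory candle, 44 mm across, on a plaster collar and a round brass foot 84 mm across, 106 mm high over all, loose. Origin at the centre of its underside. Not to be disturbed.

How it is judged (in metres and radians):
On the way, in this order (a step that is already met when the one before it is completed fails the run):
1. the red-balled scraper hangs from the closed fingers, blade straight down within 12 degrees, firmly gripped (over 30 N, both fingers summed), still and clear of the bench (angle between scraper's own x axis and vertical above 2.932 rad and height (world z) of scraper above 0.15 m and contact force between the fingers and scraper above 30 N and angular speed of scraper below 0.6 rad/s), for 0.2 s.
2. still held, it is lowered blade first into the pot, to within 25 mm of the pot's floor (angle between scraper's own x axis and vertical above 2.7 rad and height (world z) of scraper between 0.15 and 0.195 m and horizontal distance between scraper and pot below 0.05 m and contact force between the fingers and scraper above 2 N), for 0.1 s.
At the end, for the whole second after the job is handed in: The red-balled scraper stands in the blue-banded pot, released and at rest, blade down on the pot's floor and ball up (ball centre 150 to 180 mm above the bench, within 70 mm of the pot's axis), leaning no more than 30 degrees against the rim (height (world z) of scraper between 0.15 and 0.18 m and horizontal distance between scraper and pot below 0.07 m and angle between scraper's own x axis and vertical above 2.6 rad and linear speed of scraper below 0.02 m/s and contact force between the fingers and scraper below 0.1 N); the robot touches nothing.
It fails at once if the green-balled scraper is moved more than 25 mm (distance of green_scraper from where it was at the start of the episode above 0.025 m).
It fails at once if the candle is moved more than 25 mm or tipped (distance of candle from where it was at the start of the episode above 0.025 m or angle between candle's own z axis and vertical above 0.35 rad).
It also fails if it takes over 51 s, if anything falls off the work surface, if the arm or the gripper's body presses on something with over 40 N, if the wrist force passes 120 N, or if a joint passes its speed limit or range.

## Working session

There is one attempt and no reset: what is moved stays moved. The work goes in short steps, Python scripts to look and compute and a tool call to move; the robot and the scene stay as the last step left them, time stands still between calls to the robot, and variables do not carry over. Pictures are saved under pics/ and viewed, at most 10 in all, crops included, and the job is handed in when it is done.

```bash
ls; mkdir -p pics
```

Create h.py:
```python
import numpy as np, cv2
from plant import r
def K(c): return np.array([[c['fx'],0,c['cx']],[0,c['fy'],c['cy']],[0,0,1.]])
def ray(c,px):
    p=cv2.undistortPoints(np.array(px,float).reshape(-1,1,2),K(c),np.array(c['D'],float)).reshape(-1,2)
    T=np.array(c['cam_to_world']); d=np.c_[p,np.ones(len(p))]
    return T[:3,3],d@T[:3,:3].T
def onplane(c,px,z):
    o,d=ray(c,px); return o+d*((z-o[2])/d[:,2])[:,None]
def depthpt(c,px):
    o,d=ray(c,px); z=np.array([c['z_map'][int(round(v)),int(round(u))] for u,v in np.array(px).reshape(-1,2)])
    return o+d*z[:,None]
```

Run:
```python
from h import *
print(r.get_state(),r.grip_depth)
for n in("scene","top"):
    c=r.capture(n); cv2.imwrite(f"pics/{n}0.png",c['frame'][:,:,::-1]); print(n,c['fx'],c['D'],np.round(c['cam_to_world'],3))
```

```text
pics
plant.py
{'time_s': 0.0, 'joints': array([-5.17907346e+01,  2.05915489e+01,  6.33781552e-01, -2.00435988e-02,
       -7.01351044e+01, -1.65074363e+01]), 'qd': array([-0.07639642,  0.03187026,  0.05184296,  0.00454406,  0.04068351,
        0.04048509]), 'joint_torque': array([ 1.22804955e-03, -5.82709301e+01,  2.93069923e+01,  6.99733436e+00,
        7.13152884e-03, -1.55264620e-04]), 'tcp_pos': array([ 0.24937228, -0.62665583,  0.18692175]), 'eef_rot': array([ 1.79905602e+02, -8.32550168e-03, -1.58304990e+02]), 'contact_force': array([ 0.02530997, -0.23874354,  0.78835828]), 'moment': array([-0.01034807, -0.0402985 ,  0.01789244]), 'gripper_force': 0.0, 'gripper_width': 0.08739238530801449} 0.0188
scene 530.074492983938 [-0.15285759  0.          0.          0.          0.        ] [[ 0.824  0.387 -0.414  0.904]
 [ 0.566 -0.538  0.624 -0.579]
 [ 0.019 -0.749 -0.663  0.698]
 [ 0.     0.     0.     1.   ]]
top 497.1517307994487 [-0.07972766  0.          0.          0.          0.        ] [[ 0.024 -0.998  0.057  0.442]
 [-1.    -0.024  0.     0.046]
 [ 0.001 -0.057 -0.998  0.811]
 [ 0.     0.     0.     1.   ]]
```

View pics/scene0.png

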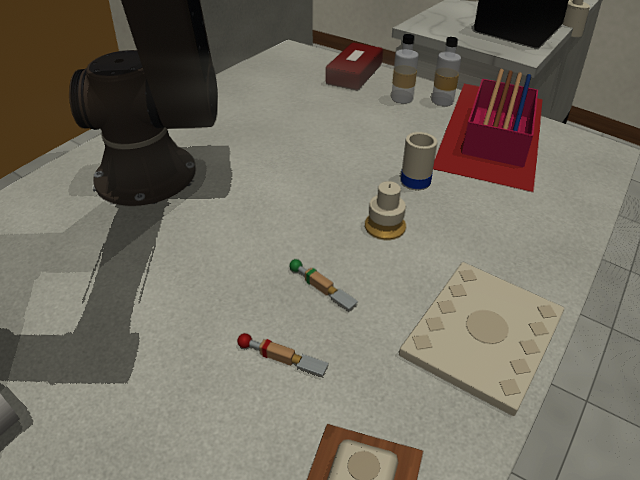

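View pics/top0.png

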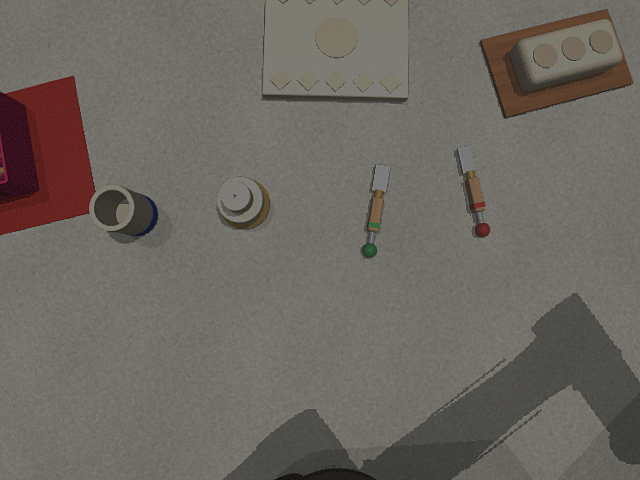

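The scene view shows the red ball at (245,341) and its blade tip at (326,370), the green ball at (295,265), the pot at (418,160) and the candle at (386,212). In the top view the red ball is at (482,230), its blade edge at (464,148), the green ball at (370,250), the pot's mouth at (116,210) and the candle at (236,195).

Create m.py:
```python
from h import *
def blob(mask,near=None):
    n,l,s,c=cv2.connectedComponentsWithStats(mask.astype(np.uint8))
    ok=[i for i in range(1,n) if s[i,4]>=25]
    if near is not None: ok.sort(key=lambda i:np.hypot(*(c[i]-near)))
    return c[ok[0]],s[ok[0]],l==ok[0]
def tri(a,b):
    A=[];B=[]
    for o,d in(a,b):
        d=d[0]/np.linalg.norm(d[0]);P=np.eye(3)-np.outer(d,d);A.append(P);B.append(P@o)
    x=np.linalg.solve(sum(A),sum(B));return x,[np.linalg.norm(P@x-b) for P,b in zip(A,B)]
```

Run:
```python
from m import *
t=r.capture("top");s=r.capture("scene")
def hsv(c):return cv2.cvtColor(c['frame'],cv2.COLOR_RGB2HSV)
def rm(c):h=hsv(c);return ((h[...,0]<6)|(h[...,0]>174))&(h[...,1]>160)
def gm(c):h=hsv(c);return (abs(h[...,0].astype(int)-65)<20)&(h[...,1]>100)
def bm(c):h=hsv(c);return (abs(h[...,0].astype(int)-118)<12)&(h[...,1]>150)
for nm,f,pt,ps in(("red",rm,(482,230),(245,341)),("green",gm,(370,250),(295,265))):
    a,sa,_=blob(f(t),pt);b,sb,_=blob(f(s),ps)
    print(nm,a,sa,b,sb,tri(ray(t,[a]),ray(s,[b])),onplane(t,[a],.012),onplane(s,[b],.012))
print("red edge",onplane(t,[(464,147.5)],.012),"green edge",onplane(t,[(381.5,164.5)],.012))
# blue/foot, pot rim: depth points
for c,box,n in((t,(75,170,170,245),"t"),(s,(395,125,445,195),"s")):
    x0,y0,x1,y1=box;uv=np.array([(u,v) for v in range(y0,y1) for u in range(x0,x1)])
    p=depthpt(c,uv);q=p[(p[:,2]>.104)&(p[:,2]<.116)]
    (cx,cy),R=cv2.minEnclosingCircle(q[:,:2].astype(np.float32)); print("rim",n,len(q),q[:,2].mean(),cx,cy,R, "zmax",p[:,2].max())
for c,box,n in((t,(210,170,275,235),"t"),(s,(360,175,412,240),"s")):
    x0,y0,x1,y1=box;uv=np.array([(u,v) for v in range(y0,y1) for u in range(x0,x1)])
    p=depthpt(c,uv);q=p[(p[:,2]>.09)]
    print("candle",n,len(q),q[:,2].max(),cv2.minEnclosingCircle(q[:,:2].astype(np.float32)))
```

```text
red [484.82857143 227.42857143] [480 223  10  10  35] [243.78082192 340.20547945] [238 334  13  14 146] (array([ 0.50953326, -0.22768161,  0.01590348]), [np.float64(0.0007475550339111376), np.float64(0.0007475550339111441)]) [[ 0.5104439  -0.22853413  0.012     ]] [[ 0.50662651 -0.22607058  0.012     ]]
green [369.83739837 249.2601626 ] [363 244  14  13 123] [294.8        264.80952381] [290 259  12  13 105] (array([ 0.46986518, -0.04183564,  0.01220566]), [np.float64(0.0008568913173171978), np.float64(0.0008568913173171973)]) [[ 0.47055632 -0.04134073  0.012     ]] [[ 0.46902977 -0.0421637   0.012     ]]
red edge [[ 0.64135347 -0.1938563   0.012     ]] green edge [[ 0.60900944 -0.05805882  0.012     ]]
rim t 782 0.10924925803676451 0.5181891322135925 0.341444194316864 0.03475385904312134 zmax 0.8107608888947517
rim s 263 0.10794753484609859 0.5207341313362122 0.3395579755306244 0.03704466298222542 zmax 0.6977779288884582
candle t 725 0.8107608888947517 ((0.5002794861793518, 0.11136894673109055), 0.08764319866895676)
candle s 290 0.6977779288884582 ((0.7162884473800659, -0.1990697979927063), 0.42389029264450073)
```

Create t.py:
```python
from h import *
import sys
from scipy.spatial.transform import Rotation as R
def rel(tx,ty,tz,yaw):
    s=r.get_state();M=R.from_euler('xyz',s['eef_rot'],degrees=True)
    G=R.from_euler('xyz',[180,0,yaw],degrees=True)
    print("shift",np.round(M.inv().apply(np.array([tx,ty,tz])-s['tcp_pos']),4),"rotvec",np.round((M.inv()*G).as_rotvec(degrees=True),2))
if __name__=="__main__": rel(*map(float,sys.argv[1:]))
```

Run:
```python
from m import *
from t import rel
t=r.capture("top");s=r.capture("scene")
f=t['frame'];h=cv2.cvtColor(f,cv2.COLOR_RGB2HSV)
m=((h[...,0]<10)|(h[...,0]>170))&(h[...,1]>120)
for n,c in(("ball",(482,230)),):
    a,sa,_=blob(m,c);print(n,a,sa,onplane(t,[a],.012))
# depth: points above bench near scraper
uv=np.array([(u,v) for v in range(140,245) for u in range(450,500)])
p=depthpt(t,uv);k=(p[:,2]>.007)&(p[:,2]<.03);q=p[k]
print(k.sum()); mean,ev,_=cv2.PCACompute2(q[:,:2].astype(np.float32),None); d=ev[0]*np.sign(ev[0,0])
pr=(q[:,:2]-mean)@d;print(mean,np.degrees(np.arctan2(d[1],d[0])),pr.min(),pr.max(),mean+d*(pr.min()+.012),mean+d*pr.max(),q[:,2].max())
# candle / pot foot
uv=np.array([(u,v) for v in range(170,240) for u in range(205,280)]);p=depthpt(t,uv)
for lo,hi in((.09,.12),(.01,.09)):
    q=p[(p[:,2]>lo)&(p[:,2]<hi)];print("candle",len(q),cv2.minEnclosingCircle(q[:,:2].astype(np.float32)))
rel(.506,-.225,.05,-167)
```

```text
ball [482.55395683 229.13669065] [476 223  14  13 139] [[ 0.50756214 -0.22477257  0.012     ]]
1174
[[ 0.5731218  -0.20748092]] 11.901031 -0.07969741365992433 0.07123652173765363 [[ 0.50687952 -0.2214416 ]] [[ 0.64282709 -0.1927904 ]] 0.028750678537169505
candle 708 ((0.5407825112342834, 0.16476662456989288), 0.022110555320978165)
candle 1144 ((0.5394092798233032, 0.16370822489261627), 0.03911962732672691)
shift [-0.3869  0.2786  0.1377] rotvec [ 0.03 -0.    8.7 ]
```

Careful with the scale: shifts go in cm and turns go in units of 4 degrees. That gives: -0.387 m is -38.7, 0.279 m is 27.9, 9 degrees is 2.25.

>>> {"name": "drive_effector", "arguments": {"steps": [[-4, 3, 0, 0, 0, 0], [-7, 5, 0, 0, 0, 1], [-10, 7, 0, 0, 0, 2.25], [-14, 10, 0, 0, 0, 2.25], [-17, 12, 0, 0, 0, 2.25], [-20, 14.5, 0, 0, 0, 2.25], [-24, 17, 0, 0, 0, 2.25], [-27, 19.5, 2, 0, 0, 2.25], [-30, 22, 4, 0, 0, 2.25], [-34, 24.5, 6, 0, 0, 2.25], [-36.5, 26, 8, 0, 0, 2.25], [-38.7, 27.9, 9, 0, 0, 2.25]], "finger_gap": 0.088}}

```text
time_s: 1.3
tcp_pos: [0.5061, -0.2242, 0.0973]
eef_rot: [-180.0, 0.0, -167.3]
contact_force: [1.3, -0.9, -0.7]
gripper_width: 0.0876
gripper_force: 0.0
```

>>> {"name": "drive_effector", "arguments": {"steps": [[0, 0, 0, 0, 0, 0], [0, 0, 0, 0, 0, 0], [0, 0, 0, 0, 0, 0], [0, 0, 0, 0, 0, 0]]}}

```text
time_s: 1.63
tcp_pos: [0.5054, -0.2264, 0.0989]
eef_rot: [-180.0, 0.0, -167.3]
contact_force: [-0.2, -0.5, -0.5]
gripper_width: 0.0876
gripper_force: 0.0
```

```bash
python3 t.py .507 -.225 .004 -167.5
```

```text
shift [-0.0018  0.0011  0.0949] rotvec [-0.02  0.04  0.17]
```

To row units: 0.094 m is 9.4, 0.088 m is 8.8.

>>> {"name": "drive_effector", "arguments": {"steps": [[-0.2, 0.1, 3.5, 0, 0, 0], [-0.2, 0.1, 6, 0, 0, 0], [-0.2, 0.1, 8, 0, 0, 0], [-0.2, 0.1, 8.8, 0, 0, 0], [-0.2, 0.1, 9.4, 0, 0, 0], [-0.2, 0.1, 9.4, 0, 0, 0], [-0.2, 0.1, 9.4, 0, 0, 0], [-0.2, 0.1, 9.4, 0, 0, 0]], "finger_gap": 0.088}}

```text
time_s: 2.3
tcp_pos: [0.5081, -0.2247, 0.0056]
eef_rot: [-180.0, 0.1, -167.3]
contact_force: [-0.2, -0.2, -0.3]
gripper_width: 0.0879
gripper_force: 0.0
```

Run:
```python
from h import *
c=r.capture("scene");cv2.imwrite("pics/g.png",cv2.resize(c['frame'][250:430,150:390,::-1],None,fx=3,fy=3))
```

```text
(no output)
```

View pics/g.png

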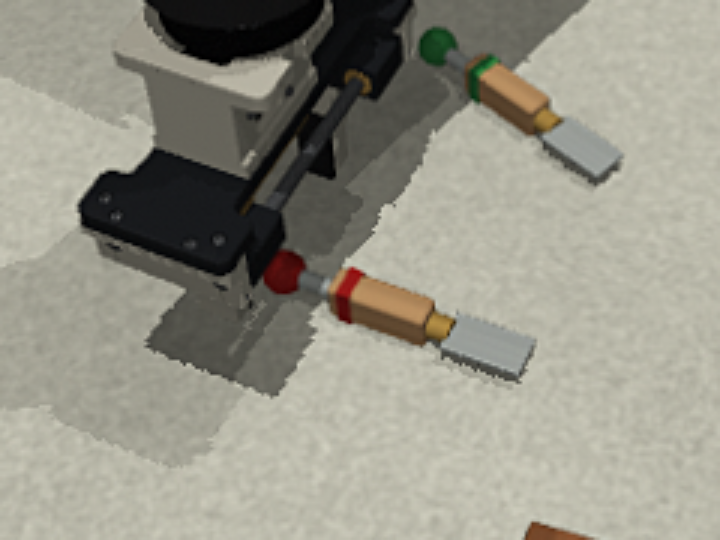

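The red ball (crop pixel 285,272) sits between the open fingers, so I close on it at 60 N.

>>> {"name": "drive_effector", "arguments": {"steps": [[0, 0, 0, 0, 0, 0], [0, 0, 0, 0, 0, 0], [0, 0, 0, 0, 0, 0], [0, 0, 0, 0, 0, 0], [0, 0, 0, 0, 0, 0], [0, 0, 0, 0, 0, 0], [0, 0, 0, 0, 0, 0], [0, 0, 0, 0, 0, 0], [0, 0, 0, 0, 0, 0], [0, 0, 0, 0, 0, 0]], "finger_gap": 0, "grip_force": 60}}

```text
time_s: 3.18
tcp_pos: [0.5071, -0.2243, 0.0043]
eef_rot: [180.0, -0.0, -167.3]
contact_force: [-0.3, -1.0, 1.0]
gripper_width: 0.0265
gripper_force: 0.0
```

>>> {"name": "drive_effector", "arguments": {"steps": [[0, 0, 0, 0, 0, 0], [0, 0, 0, 0, 0, 0], [0, 0, 0, 0, 0, 0], [0, 0, 0, 0, 0, 0], [0, 0, 0, 0, 0, 0], [0, 0, 0, 0, 0, 0]], "finger_gap": 0, "grip_force": 60}}

```text
time_s: 3.68
tcp_pos: [0.5072, -0.2243, 0.0043]
eef_rot: [180.0, 0.0, -167.3]
contact_force: [-0.2, -0.2, 0.7]
gripper_width: 0.0004
gripper_force: 0.0
```

>>> {"name": "drive_effector", "arguments": {"steps": [[0, 0, -1, 0, 0, 0], [0, 0, -3, 0, 0, 0], [0, 0, -5, 0, 0, 0], [0, 0, -8, 0, 0, 0], [0, 0, -11, 0, 0, 0], [0, 0, -14, 0, 0, 0], [0, 0, -17, 0, 0, 0], [0, 0, -20, 0, 0, 0], [0, 0, -23, 0, 0, 0], [0, 0, -26, 0, 0, 0], [0, 0, -29, 0, 0, 0], [0, 0, -30, 0, 0, 0]]}}

```text
time_s: 4.68
tcp_pos: [0.5083, -0.2251, 0.3103]
eef_rot: [-179.8, 0.4, -167.3]
contact_force: [1.0, -1.2, 1.2]
gripper_width: 0.0004
gripper_force: 0.0
```

Run:
```python
from h import *
c=r.capture("scene");cv2.imwrite("pics/l.png",c['frame'][:,:,::-1])
```

```text
(no output)
```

View pics/l.png

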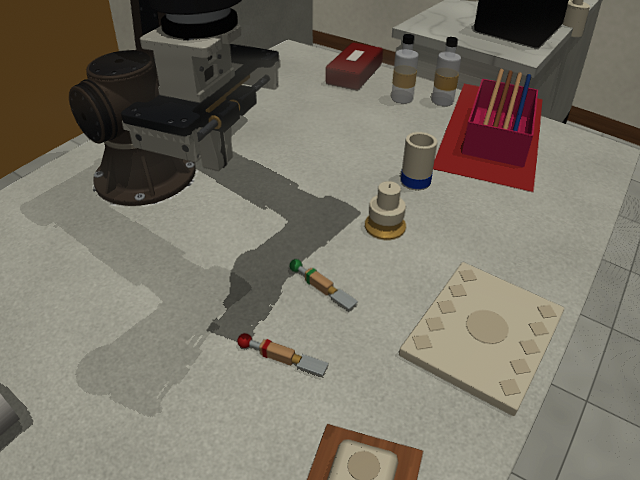

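The lift picture shows the scraper still on the bench (ball at 245,341): the fingers shut on nothing. I measure again.

Create b.py:
```python
from m import *
t=r.capture("top");s=r.capture("scene")
P=[]
for c,g,n in((t,(482,230),'t'),(s,(245,341),'s')):
    h=cv2.cvtColor(c['frame'],cv2.COLOR_RGB2HSV);m=((h[...,0]<10)|(h[...,0]>170))&(h[...,1]>120)
    a,sa,k=blob(m,g);(e,R)=cv2.minEnclosingCircle(np.argwhere(k)[:,::-1].astype(np.float32))
    print(n,a,sa,e,R,onplane(c,[a],.012),onplane(c,[e],.012)); P.append((ray(c,[e])))
print(tri(*P))
uv=np.array([(u,v) for v in range(130,245) for u in range(445,500)])
p=depthpt(t,uv);q=p[(p[:,2]>.007)&(p[:,2]<.03)]
mean,ev,_=cv2.PCACompute2(q[:,:2].astype(np.float32),None);d=ev[0]*np.sign(ev[0,0]);pr=(q[:,:2]-mean)@d
print("yaw",np.degrees(np.arctan2(d[1],d[0])),"ends",mean+d*pr.min(),mean+d*pr.max())
```

```bash
python3 b.py
```

Run:
```python
from h import *
c=r.capture("top");cv2.imwrite("pics/t2.png",c['frame'][100:400,340:640,::-1].repeat(2,0).repeat(2,1))
s=r.get_state();print(s['tcp_pos'],s['joints'])
T=np.linalg.inv(c['cam_to_world'])
for z in (.004,.02,.31):
  p=np.array([.507,-.2245,z]);print(z,cv2.projectPoints(p,cv2.Rodrigues(T[:3,:3])[0],T[:3,3],K(c),np.array(c['D']))[0].ravel())
```

```text
t [ 51.60279174 158.51524288] [   0   76   95  159 8955] (36.5, 155.0) 87.02452087402344 [[0.6085757  0.48933321 0.012     ]] [[0.61429821 0.51635797 0.012     ]]
s [243.79354839 340.17419355] [237 333  15  15 155] (244.2796630859375, 340.38134765625) 7.386760711669922 [[ 0.50660186 -0.2260114   0.012     ]] [[ 0.50750537 -0.22586404  0.012     ]]
(array([ 0.54779232, -0.00965822,  0.28220983]), [np.float64(0.3172448754745115), np.float64(0.31724487547451147)])
yaw 12.269666 ends [[ 0.62390343 -0.18565627]] [[ 0.63964269 -0.18223329]]
[ 0.50673732 -0.22405477  0.30415891] [-3.62422208e+00  5.97259596e+00 -3.47912964e+00 -3.14140123e-02
 -8.05483102e+01 -7.36710260e+01]
0.004 [480.76724536 229.83136936]
0.02 [484.04086634 229.11596201]
0.31 [577.37976055 208.6163156 ]
```

View pics/t2.png

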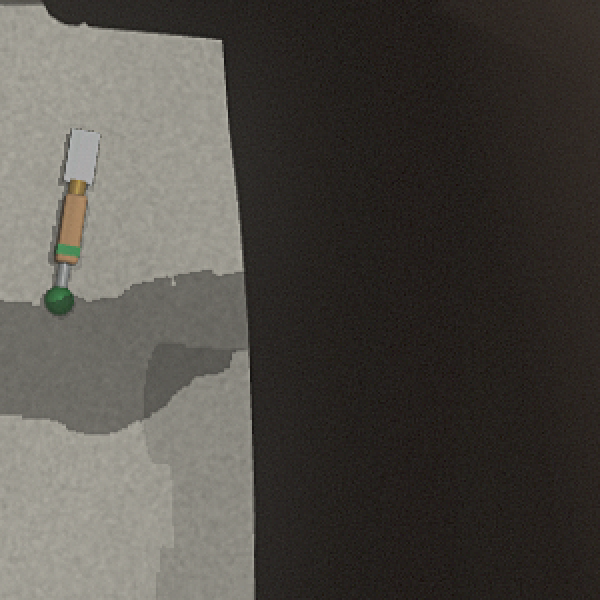

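The crop shows only the green scraper (ball at 60,300) with the arm hiding the rest. The red ball did not move at all, so I compare the tool's true location in the picture with its reported one.

Run:
```python
from h import *
from scipy.spatial.transform import Rotation as R
c=r.capture("scene");s=r.get_state();T=np.linalg.inv(c['cam_to_world'])
M=R.from_euler('xyz',s['eef_rot'],degrees=True).as_matrix()
def pr(p):return cv2.projectPoints(np.array(p,float),cv2.Rodrigues(T[:3,:3])[0],T[:3,3],K(c),np.array(c['D']))[0].reshape(-1,2)
P=s['tcp_pos']; uv=pr([P,P-M[:,2]*.0188]);print(s['tcp_pos'],uv)
im=cv2.resize(c['frame'][60:260,90:330,::-1],None,fx=3,fy=3)
for u,v in uv: cv2.circle(im,(int((u-90)*3),int((v-60)*3)),4,(0,255,0),1)
cv2.imwrite("pics/tip.png",im)
# depth points in finger region
U=np.array([(u,v) for v in range(100,200) for u in range(180,290)]);p=depthpt(c,U);z=p[:,2]
k=(z>.2)&(np.hypot(p[:,0]-P[0],p[:,1]-P[1])<.12); q=p[k]; i=np.argsort(q[:,2])[:8];print(q[i].round(3),U[k][i])
```

```text
[ 0.50647385 -0.22403197  0.30340316] [[222.76253593 193.81618966]
 [221.02798852 181.42017076]]
[[ 0.515 -0.223  0.343]
 [ 0.514 -0.22   0.344]
 [ 0.515 -0.219  0.344]
 [ 0.516 -0.221  0.344]
 [ 0.506 -0.238  0.344]
 [ 0.514 -0.218  0.344]
 [ 0.511 -0.238  0.344]
 [ 0.505 -0.24   0.344]] [[225 169]
 [226 167]
 [227 167]
 [226 168]
 [210 172]
 [227 166]
 [213 173]
 [209 172]]
```

View pics/tip.png

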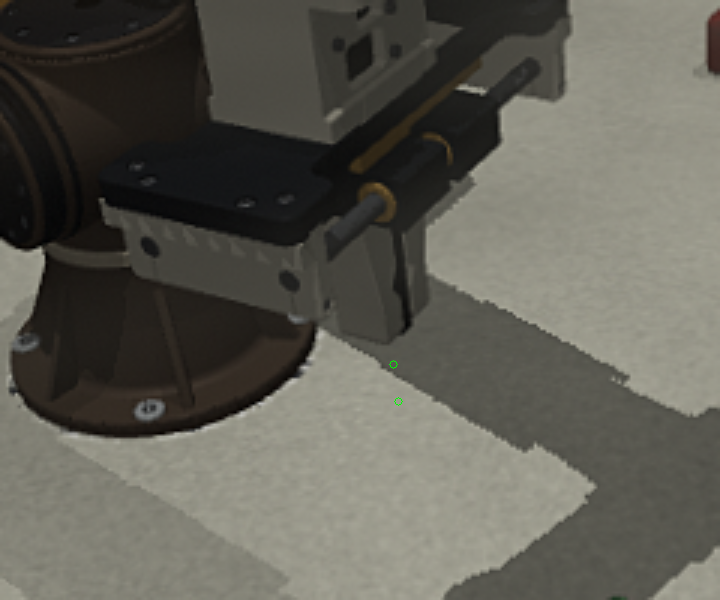

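The picture shows the real fingertips (crop 405,330, at z≈0.343) about 39 mm above the reported TCP (crop 398,402). So the fingers closed above the ball. Position in x and y agrees. I'll open, go back down, measure the tip height, then go lower.

Create tip.py:
```python
from h import *
c=r.capture("scene");P=r.get_state()['tcp_pos']
U=np.array([(u,v) for v in range(0,480,1) for u in range(120,420)]);p=depthpt(c,U);z=p[:,2]
k=(z>.006)&(np.hypot(p[:,0]-P[0],p[:,1]-P[1])<.07)&(c['z_map'][U[:,1],U[:,0]]>0)
k&=p[:,1]<P[1]-.03
q=p[k];print(P,np.sort(q[:,2])[:60:6].round(3));i=np.argsort(q[:,2])[:5];print(q[i].round(3),U[k][i])
```

```text
(no output)
```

>>> {"name": "drive_effector", "arguments": {"steps": [[0, 0, 3, 0, 0, 0], [0, 0, 6, 0, 0, 0], [0, 0, 10, 0, 0, 0], [0, 0, 14, 0, 0, 0], [0, 0, 18, 0, 0, 0], [0, 0, 21, 0, 0, 0], [0, 0, 24, 0, 0, 0], [0, 0, 26, 0, 0, 0], [0, 0, 26.5, 0, 0, 0], [0, 0, 26.5, 0, 0, 0], [0, 0, 26.5, 0, 0, 0], [0, 0, 26.5, 0, 0, 0]], "finger_gap": 0.088}}

```text
time_s: 5.93
tcp_pos: [0.5081, -0.2245, 0.0406]
eef_rot: [-180.0, 0.1, -167.3]
contact_force: [-0.4, 0.1, 0.8]
gripper_width: 0.0751
gripper_force: 0.0
```

>>> {"name": "drive_effector", "arguments": {"steps": [[0, 0, 0, 0, 0, 0], [0, 0, 1, 0, 0, 0], [0, 0, 2, 0, 0, 0], [0, 0, 3, 0, 0, 0], [0, 0, 3, 0, 0, 0]]}}

```text
time_s: 6.35
tcp_pos: [0.5054, -0.224, 0.0069]
eef_rot: [179.9, -0.2, -167.3]
contact_force: [-0.0, -0.1, -0.4]
gripper_width: 0.0878
gripper_force: 0.0
```

```bash
python3 tip.py
```

```text
[ 0.50583548 -0.22415785  0.00770572] [0.044 0.05  0.051 0.052 0.052 0.053 0.054 0.055 0.057 0.058]
[[ 0.523 -0.267  0.044]
 [ 0.513 -0.282  0.048]
 [ 0.517 -0.282  0.048]
 [ 0.516 -0.283  0.049]
 [ 0.511 -0.284  0.049]] [[232 350]
 [220 352]
 [222 353]
 [221 353]
 [218 352]]
```

Tips are at about z=0.045 when the report says 0.0075, which confirms an offset of about 37 mm. I go down in steps.

To row units: 0.034 m is 3.4, 0.03 m is 3.

>>> {"name": "drive_effector", "arguments": {"steps": [[0, 0, 1, 0, 0, 0], [0, 0, 2, 0, 0, 0], [0, 0, 3, 0, 0, 0], [0, 0, 3.4, 0, 0, 0], [0, 0, 3.4, 0, 0, 0], [0, 0, 3.4, 0, 0, 0]]}}

```text
time_s: 6.9
tcp_pos: [0.5069, -0.2243, -0.0251]
eef_rot: [180.0, -0.1, -167.3]
contact_force: [-0.5, 0.4, 0.5]
gripper_width: 0.0876
gripper_force: 0.0
```

```bash
python3 tip.py;python3 - <<'E'
from h import *
c=r.capture("scene");cv2.imwrite("pics/g2.png",cv2.resize(c['frame'][270:430,180:360,::-1],None,fx=4,fy=4)[:600])
E
```

```text
[ 0.50726561 -0.22437757 -0.02474432] [0.013 0.019 0.02  0.022 0.024 0.025 0.027 0.086 0.088 0.092]
[[ 0.525 -0.268  0.013]
 [ 0.518 -0.282  0.015]
 [ 0.529 -0.278  0.017]
 [ 0.515 -0.284  0.018]
 [ 0.512 -0.284  0.018]] [[235 363]
 [225 366]
 [232 367]
 [223 365]
 [221 364]]
```

View pics/g2.png

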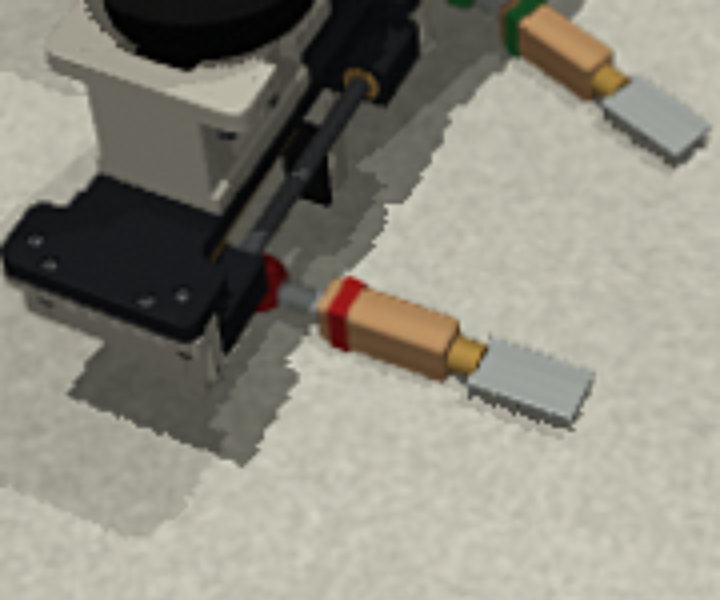

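Red ball (crop 270,285) lies between the fingers, with tips about 12 mm up. I go 8 mm lower, then close.

To row units: 0.008 m is 0.8, 0.004 m is 0.4.

>>> {"name": "drive_effector", "arguments": {"steps": [[0, 0, 0.4, 0, 0, 0], [0, 0, 0.8, 0, 0, 0], [0, 0, 0.8, 0, 0, 0]]}}

```text
time_s: 7.25
tcp_pos: [0.5068, -0.2242, -0.0333]
eef_rot: [180.0, -0.0, -167.3]
contact_force: [0.3, 0.8, -0.3]
gripper_width: 0.0874
gripper_force: 0.0
```

```bash
python3 tip.py
```

```text
[ 0.5067875  -0.22426456 -0.03307063] [0.009 0.011 0.013 0.013 0.015 0.016 0.017 0.019 0.078 0.081]
[[ 0.528 -0.281  0.009]
 [ 0.525 -0.28   0.009]
 [ 0.512 -0.284  0.01 ]
 [ 0.516 -0.283  0.01 ]
 [ 0.52  -0.283  0.011]] [[231 371]
 [230 370]
 [222 367]
 [224 368]
 [226 369]]
```

>>> {"name": "drive_effector", "arguments": {"steps": [[0, 0, 0, 0, 0, 0], [0, 0, 0, 0, 0, 0], [0, 0, 0, 0, 0, 0], [0, 0, 0, 0, 0, 0], [0, 0, 0, 0, 0, 0], [0, 0, 0, 0, 0, 0], [0, 0, 0, 0, 0, 0], [0, 0, 0, 0, 0, 0], [0, 0, 0, 0, 0, 0], [0, 0, 0, 0, 0, 0], [0, 0, 0, 0, 0, 0], [0, 0, 0, 0, 0, 0]], "finger_gap": 0, "grip_force": 60}}

```text
time_s: 8.3
tcp_pos: [0.5071, -0.2243, -0.0327]
eef_rot: [180.0, -0.0, -167.3]
contact_force: [-0.2, 0.4, 0.1]
gripper_width: 0.0213
gripper_force: 60.0
```

>>> {"name": "drive_effector", "arguments": {"steps": [[0, 0, 0, 0, 0, 0], [0, 0, 0, 0, 0, 0], [0, 0, 0, 0, 0, 0]]}}

```text
time_s: 8.55
tcp_pos: [0.5072, -0.2243, -0.0327]
eef_rot: [180.0, -0.0, -167.3]
contact_force: [0.1, -0.2, 1.2]
gripper_width: 0.0214
gripper_force: 60.0
```

The ball is gripped at 60 N with the fingers at 21 mm. I lift.

>>> {"name": "drive_effector", "arguments": {"steps": [[0, 0, -0.5, 0, 0, 0], [0, 0, -1.5, 0, 0, 0], [0, 0, -3, 0, 0, 0], [0, 0, -5, 0, 0, 0], [0, 0, -7, 0, 0, 0], [0, 0, -9, 0, 0, 0], [0, 0, -11, 0, 0, 0], [0, 0, -12, 0, 0, 0], [0, 0, -12, 0, 0, 0]]}}

```text
time_s: 9.3
tcp_pos: [0.5088, -0.2246, 0.0903]
eef_rot: [-179.9, 0.3, -167.3]
contact_force: [0.7, -0.2, -2.7]
gripper_width: 0.0215
gripper_force: 60.0
```

Run:
```python
from h import *
c=r.capture("scene");cv2.imwrite("pics/l2.png",cv2.resize(c['frame'][200:400,150:390,::-1],None,fx=3,fy=3))
```

```text
(no output)
```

View pics/l2.png

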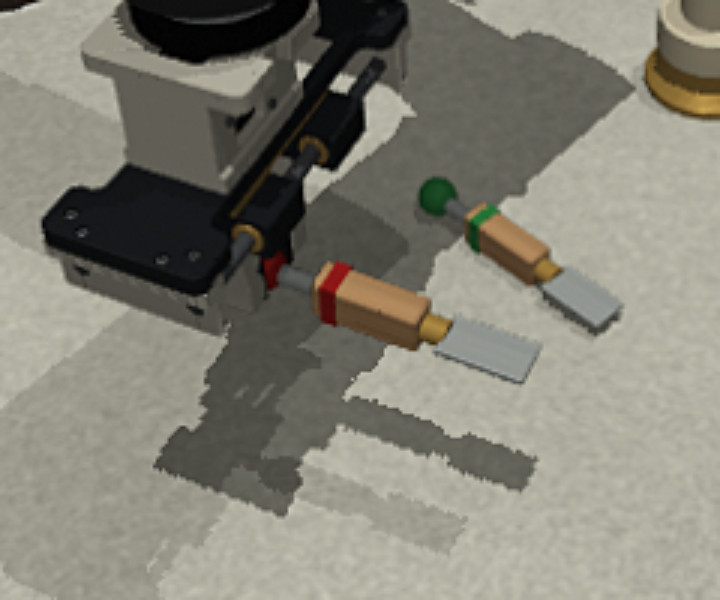

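The scraper is held level and clear (shadow below it, blade at crop 490,350). I lift on so the ball is at about 0.30 m, then ease the grip to 8 N.

>>> {"name": "drive_effector", "arguments": {"steps": [[0, 0, -1, 0, 0, 0], [0, 0, -3, 0, 0, 0], [0, 0, -5.5, 0, 0, 0], [0, 0, -8, 0, 0, 0], [0, 0, -11, 0, 0, 0], [0, 0, -13.5, 0, 0, 0], [0, 0, -15.5, 0, 0, 0], [0, 0, -16.5, 0, 0, 0], [0, 0, -16.5, 0, 0, 0], [0, 0, -16.5, 0, 0, 0]]}}

```text
time_s: 10.18
tcp_pos: [0.5067, -0.224, 0.251]
eef_rot: [179.9, -0.1, -167.3]
contact_force: [0.6, 0.3, -2.4]
gripper_width: 0.0216
gripper_force: 60.0
```

>>> {"name": "drive_effector", "arguments": {"steps": [[0, 0, 0, 0, 0, 0], [0, 0, 0, 0, 0, 0], [0, 0, 0, 0, 0, 0], [0, 0, 0, 0, 0, 0], [0, 0, 0, 0, 0, 0], [0, 0, 0, 0, 0, 0], [0, 0, 0, 0, 0, 0], [0, 0, 0, 0, 0, 0], [0, 0, 0, 0, 0, 0], [0, 0, 0, 0, 0, 0], [0, 0, 0, 0, 0, 0], [0, 0, 0, 0, 0, 0]], "finger_gap": 0, "grip_force": 8}}

```text
time_s: 11.18
tcp_pos: [0.5068, -0.2243, 0.2522]
eef_rot: [180.0, -0.0, -167.3]
contact_force: [-1.1, -0.4, -1.5]
gripper_width: 0.0229
gripper_force: 8.0
```

```bash
python3 - <<'E'
from h import *
c=r.capture("scene");cv2.imwrite("pics/s.png",cv2.resize(c['frame'][100:320,110:370,::-1],None,fx=2.5,fy=2.5))
E
```

```text
(no output)
```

View pics/s.png

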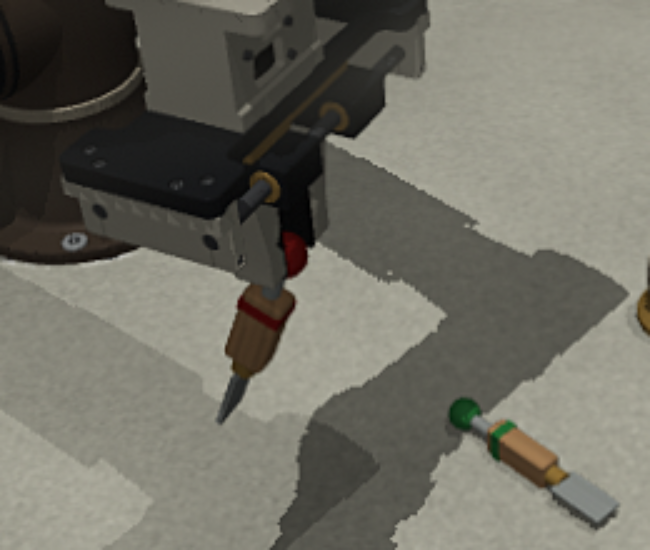

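It has swung past vertical (ball at crop 293,255, blade at 222,420), so I let it settle and measure the tilt from depth.

Create ax.py:
```python
from m import *
c=r.capture("scene");P=r.get_state()['tcp_pos']
h=cv2.cvtColor(c['frame'],cv2.COLOR_RGB2HSV)
T=np.linalg.inv(c['cam_to_world'])
U=np.argwhere(c['z_map']>0)[:,::-1];p=depthpt(c,U)
k=(np.hypot(p[:,0]-P[0],p[:,1]-P[1])<.09)
red=((h[...,0]<8)|(h[...,0]>172))&(h[...,1]>150);rk=red[U[:,1],U[:,0]]
zt=P[2]+.0447
b=k&rk&(abs(p[:,2]-zt)<.016);cam=c['cam_to_world'][:3,3]
bm=p[b].mean(0);d=(bm-cam)/np.linalg.norm(bm-cam)
print("tcp",P.round(4),"ball px",b.sum(),(bm+d*.008).round(4))
w=p[k&(p[:,2]<zt-.035)&(p[:,2]>zt-.15)&(p[:,2]>.02)]
for lo,hi in((.035,.055),(.055,.085),(.1,.12),(.12,.145)):
    q=w[(w[:,2]<zt-lo)&(w[:,2]>zt-hi)]
    if len(q): print(lo,len(q),q.mean(0).round(4))
if len(w)>20:
    v=np.linalg.svd(w-w.mean(0),full_matrices=False)[2][0];print("tilt",np.degrees(np.arccos(abs(v[2]))),v.round(3),"lowest",w[:,2].min())
```

```text
(no output)
```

>>> {"name": "drive_effector", "arguments": {"steps": [[0, 0, 0, 0, 0, 0], [0, 0, 0, 0, 0, 0], [0, 0, 0, 0, 0, 0], [0, 0, 0, 0, 0, 0], [0, 0, 0, 0, 0, 0], [0, 0, 0, 0, 0, 0], [0, 0, 0, 0, 0, 0], [0, 0, 0, 0, 0, 0], [0, 0, 0, 0, 0, 0], [0, 0, 0, 0, 0, 0], [0, 0, 0, 0, 0, 0], [0, 0, 0, 0, 0, 0]]}}

```text
time_s: 12.23
tcp_pos: [0.5072, -0.2243, 0.2523]
eef_rot: [-180.0, 0.0, -167.3]
contact_force: [0.1, 0.2, -2.4]
gripper_width: 0.023
gripper_force: 8.0
```

```bash
python3 ax.py
```

```text
tcp [ 0.5072 -0.2243  0.2523] ball px 137 [ 0.5101 -0.2208  0.2916]
0.035 346 [ 0.5143 -0.2287  0.2539]
0.055 372 [ 0.5165 -0.2297  0.2272]
0.1 119 [ 0.5154 -0.2275  0.1865]
0.12 156 [ 0.5161 -0.2257  0.1651]
tilt 2.2390087150185933 [ 0.021  0.033 -0.999] lowest 0.15218517699510625
```

>>> {"name": "drive_effector", "arguments": {"steps": [[0, 0, 0, 0, 0, 0], [0, 0, 0, 0, 0, 0], [0, 0, 0, 0, 0, 0], [0, 0, 0, 0, 0, 0], [0, 0, 0, 0, 0, 0], [0, 0, 0, 0, 0, 0]]}}

```text
time_s: 12.78
tcp_pos: [0.5072, -0.2243, 0.2523]
eef_rot: [-180.0, -0.0, -167.3]
contact_force: [0.2, 0.7, -1.5]
gripper_width: 0.0231
gripper_force: 8.0
```

```bash
python3 ax.py
```

```text
tcp [ 0.5072 -0.2243  0.2523] ball px 133 [ 0.51   -0.2208  0.2914]
0.035 339 [ 0.5121 -0.2292  0.2538]
0.055 344 [ 0.5134 -0.2304  0.227 ]
0.1 113 [ 0.5097 -0.2294  0.187 ]
0.12 150 [ 0.5093 -0.2273  0.165 ]
tilt 2.1807899454864637 [ 0.035 -0.014  0.999] lowest 0.15203381249539616
```

Hanging within about 2° of vertical. I regrip at 40 N.

>>> {"name": "drive_effector", "arguments": {"steps": [[0, 0, 0, 0, 0, 0], [0, 0, 0, 0, 0, 0], [0, 0, 0, 0, 0, 0], [0, 0, 0, 0, 0, 0], [0, 0, 0, 0, 0, 0], [0, 0, 0, 0, 0, 0], [0, 0, 0, 0, 0, 0], [0, 0, 0, 0, 0, 0], [0, 0, 0, 0, 0, 0], [0, 0, 0, 0, 0, 0], [0, 0, 0, 0, 0, 0], [0, 0, 0, 0, 0, 0]], "finger_gap": 0, "grip_force": 40}}

```text
time_s: 13.83
tcp_pos: [0.5072, -0.2243, 0.2523]
eef_rot: [180.0, 0.0, -167.3]
contact_force: [0.1, 0.1, -2.2]
gripper_width: 0.0218
gripper_force: 40.0
```

```bash
python3 ax.py
```

Run:
```python
from t import *
s=r.get_state();print(s['joints'])
for yaw in(-167.3,-110):rel(.519,.3405,s['tcp_pos'][2],yaw)
```

```text
tcp [ 0.5072 -0.2243  0.2523] ball px 131 [ 0.5101 -0.2206  0.2913]
0.035 341 [ 0.5132 -0.229   0.2541]
0.055 364 [ 0.5146 -0.2303  0.2272]
0.1 117 [ 0.5123 -0.2287  0.1869]
0.12 154 [ 0.5123 -0.2264  0.1648]
tilt 1.5317557239712825 [-0.01   0.025 -1.   ] lowest 0.15248026123504
[-3.62404982e+00  7.10506741e+00 -8.75944106e+00  3.78364219e-04
 -7.41362054e+01 -7.36712394e+01]
shift [-0.1357  0.5484 -0.    ] rotvec [-0. -0.  0.]
shift [-0.1357  0.5484 -0.    ] rotvec [  0.   -0.  -57.3]
```

To row units: -0.012 m is -1.2, -0.006 m is -0.6.

>>> {"name": "drive_effector", "arguments": {"steps": [[-0.2, 0.8, 0, 0, 0, 0], [-0.6, 2.4, 0, 0, 0, 0], [-1.2, 4.8, 0, 0, 0, 0], [-1.8, 7.4, 0, 0, 0, 0], [-2.5, 10, 0, 0, 0, 0], [-3.1, 12.6, 0, 0, 0, 0], [-3.8, 15.2, 0, 0, 0, 0], [-4.4, 17.8, 0, 0, 0, 0], [-5, 20.4, 0, 0, 0, 0], [-5.7, 23, 0, 0, 0, 0], [-6.3, 25.6, 0, 0, 0, 0], [-7, 28.2, 0, 0, 0, 0]]}}

```text
time_s: 14.88
tcp_pos: [0.513, 0.0678, 0.2525]
eef_rot: [180.0, 0.0, -167.3]
contact_force: [0.3, 0.0, -1.8]
gripper_width: 0.0213
gripper_force: 40.0
```

>>> {"name": "drive_effector", "arguments": {"steps": [[-0.6, 2.6, 0, 0, 0, 0], [-1.3, 5.2, 0, 0, 0, 0], [-1.9, 7.8, 0, 0, 0, 0], [-2.6, 10.4, 0, 0, 0, 0], [-3.2, 13, 0, 0, 0, 0], [-3.9, 15.6, 0, 0, 0, 0], [-4.5, 18.2, 0, 0, 0, 0], [-5.2, 20.8, 0, 0, 0, 0], [-5.8, 23.4, 0, 0, 0, 0], [-6.2, 25.2, 0, 0, 0, 0], [-6.5, 26.2, 0, 0, 0, 0], [-6.6, 26.6, 0, 0, 0, 0]]}}

```text
time_s: 15.88
tcp_pos: [0.519, 0.3416, 0.2518]
eef_rot: [-180.0, -0.0, -167.2]
contact_force: [-0.8, -0.6, -1.6]
gripper_width: 0.0217
gripper_force: 40.0
```

>>> {"name": "drive_effector", "arguments": {"steps": [[0, 0, 0, 0, 0, 0], [0, 0, 0, 0, 0, 0], [0, 0, 0, 0, 0, 0], [0, 0, 0, 0, 0, 0]]}}

```text
time_s: 16.22
tcp_pos: [0.5195, 0.3392, 0.2527]
eef_rot: [180.0, 0.0, -167.4]
contact_force: [-0.8, 0.0, -2.2]
gripper_width: 0.0213
gripper_force: 40.0
```

```bash
python3 ax.py
```

Run:
```python
from t import *
s=r.get_state();print(s['joints'])
rel(.519,.3405,s['tcp_pos'][2],-167.3)
```

```text
tcp [0.5195 0.3393 0.2527] ball px 13 [0.5268 0.345  0.2918]
0.035 144 [0.5238 0.3324 0.2536]
0.055 184 [0.5245 0.3313 0.2276]
0.1 40 [0.5242 0.3318 0.1886]
0.12 35 [0.5256 0.3337 0.1652]
tilt 1.0613945129607054 [ 0.018  0.002 -1.   ] lowest 0.15148868077131517
[ 5.11560663e+01  1.35156789e+01 -7.55693555e-01  1.17338847e-03
 -7.56974048e+01 -1.28508016e+02]
shift [0.0002 0.0013 0.    ] rotvec [ 0.02  0.03 -0.05]
```

Hanging vertical within about 1°, centred on the pot to about 2 mm. I lower it.

To row units: 0.112 m is 11.2, 0.107 m is 10.7.

>>> {"name": "drive_effector", "arguments": {"steps": [[0, 0.1, 1, 0, 0, 0], [0, 0.1, 2.5, 0, 0, 0], [0, 0.1, 4, 0, 0, 0], [0, 0.1, 5.5, 0, 0, 0], [0, 0.1, 7, 0, 0, 0], [0, 0.1, 8, 0, 0, 0], [0, 0.1, 9, 0, 0, 0], [0, 0.1, 10, 0, 0, 0], [0, 0.1, 10.7, 0, 0, 0], [0, 0.1, 11.2, 0, 0, 0], [0, 0.1, 11.2, 0, 0, 0], [0, 0.1, 11.2, 0, 0, 0]]}}

```text
time_s: 17.27
tcp_pos: [0.5192, 0.3412, 0.1404]
eef_rot: [-180.0, 0.0, -167.3]
contact_force: [-0.3, 0.3, -1.1]
gripper_width: 0.0215
gripper_force: 40.0
```

```bash
python3 ax.py
```

```text
tcp [0.5194 0.3414 0.1408] ball px 12 [0.5265 0.3471 0.1774]
0.035 126 [0.524  0.3342 0.1417]
0.055 424 [0.5235 0.3306 0.1099]
0.1 257 [0.5285 0.3166 0.0756]
0.12 297 [0.5282 0.3149 0.0529]
tilt 17.500910554515148 [ 0.082 -0.289 -0.954] lowest 0.03555594090275149
```

>>> {"name": "drive_effector", "arguments": {"steps": [[0, 0, 0.1, 0, 0, 0], [0, 0, 0.3, 0, 0, 0], [0, 0, 0.5, 0, 0, 0], [0, 0, 0.5, 0, 0, 0], [0, 0, 0.5, 0, 0, 0]]}}

```text
time_s: 17.73
tcp_pos: [0.519, 0.3411, 0.1352]
eef_rot: [-180.0, -0.0, -167.3]
contact_force: [0.5, 0.6, -2.4]
gripper_width: 0.021
gripper_force: 40.0
```

Run:
```python
from h import *
c=r.capture("scene");cv2.imwrite("pics/p.png",cv2.resize(c['frame'][60:240,320:520,::-1],None,fx=3,fy=3))
```

```text
(no output)
```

View pics/p.png

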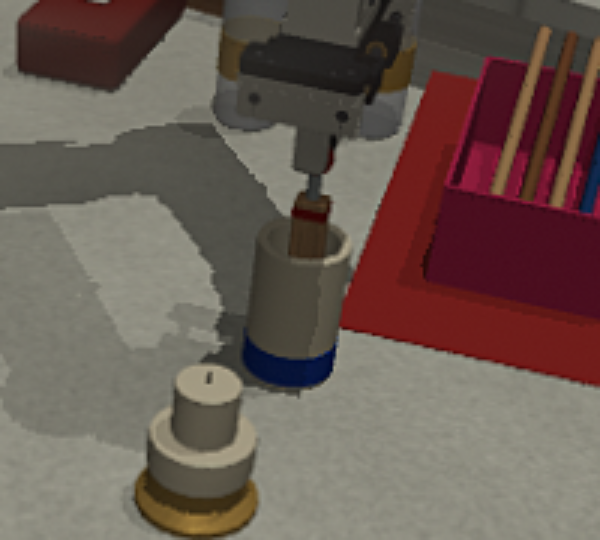

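The handle (crop 312,215) enters the pot's mouth (300,245), with the ball held just above. I release, then withdraw.

>>> {"name": "drive_effector", "arguments": {"steps": [[0, 0, 0.1, 0, 0, 0], [0, 0, 0.2, 0, 0, 0], [0, 0, 0.2, 0, 0, 0]]}}

```text
time_s: 18.03
tcp_pos: [0.519, 0.3411, 0.1331]
eef_rot: [-180.0, -0.0, -167.3]
contact_force: [-0.1, -0.3, -2.2]
gripper_width: 0.0211
gripper_force: 40.0
```

>>> {"name": "drive_effector", "arguments": {"steps": [[0, 0, 0, 0, 0, 0], [0, 0, 0, 0, 0, 0], [0, 0, 0, 0, 0, 0], [0, 0, 0, 0, 0, 0], [0, 0, 0, 0, 0, 0], [0, 0, 0, 0, 0, 0], [0, 0, 0, 0, 0, 0], [0, 0, 0, 0, 0, 0], [0, 0, 0, 0, 0, 0], [0, 0, 0, 0, 0, 0], [0, 0, 0, 0, 0, 0]], "finger_gap": 0.088}}

```text
time_s: 18.95
tcp_pos: [0.5191, 0.3412, 0.1333]
eef_rot: [180.0, -0.0, -167.3]
contact_force: [-1.0, 0.4, 1.1]
gripper_width: 0.086
gripper_force: 0.0
```

>>> {"name": "drive_effector", "arguments": {"steps": [[0, 0, -0.5, 0, 0, 0], [0, 0, -1.5, 0, 0, 0], [0, 0, -3, 0, 0, 0], [0, 0, -5, 0, 0, 0], [0, 0, -7, 0, 0, 0], [0, 0, -9, 0, 0, 0], [0, 0, -11, 0, 0, 0], [0, 0, -13, 0, 0, 0], [0, 0, -14, 0, 0, 0], [0, 0, -14, 0, 0, 0], [0, 0, -14, 0, 0, 0], [0, 0, -14, 0, 0, 0]]}}

```text
time_s: 19.95
tcp_pos: [0.5185, 0.3408, 0.2722]
eef_rot: [-180.0, -0.1, -167.3]
contact_force: [-0.0, -0.4, -0.4]
gripper_width: 0.0876
gripper_force: 0.0
```

Run:
```python
from m import *
for i in range(2):
    c=r.capture("scene");h=cv2.cvtColor(c['frame'],cv2.COLOR_RGB2HSV)
    m=((h[...,0]<8)|(h[...,0]>172))&(h[...,1]>150);m[:,:380]=0;m[:,455:]=0;m[150:]=0;m[:85]=0
    a,s,k=blob(m,(425,112));p=depthpt(c,np.argwhere(k)[:,::-1]);bm=np.median(p,0);cam=c['cam_to_world'][:3,3]
    print(a,s,(bm+(bm-cam)/np.linalg.norm(bm-cam)*.009).round(4))
```

```text
[413.68604651 113.37209302] [409 109  11  10  86] [0.4962 0.3346 0.1665]
[413.68604651 113.37209302] [409 109  11  10  86] [0.4964 0.3343 0.1663]
```

The ball is at rest 0.166 m up and 24 mm from the pot's axis, and the gripper is clear. I hand in.

```bash
python3 -c "
from plant import r
print(r.close_job())"
```

```text
the job is handed in; nothing more can be done
None
```

The job is handed in with no verdict shown: the red-balled scraper stands released and at rest in the blue-banded pot, its ball 166 mm up and 24 mm off the pot's axis; a first grasp closed on air because the fingertips sat about 37 mm above the reported TCP, and the arm touched neither the green scraper nor the candle as far as I could see, though I didn't re-measure either one.

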